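Set a straightedge against two feelers

TASK

Pick up the straightedge (the dark square metal bar with yellow ends) and lay it flat on the aluminium marking-out plate, to the left of the ball-tipped feelers of the two stop blocks and clear of them. Then slide it gently to the right along the plate until one long side of it presses on the red and the blue feeler at the same time with about 3 to 4 N each, and let go, leaving it resting against both. Feel your way, since nobody has measured how far the feelers stand out and more than 6 N on either spoils its setting; leave the dropper bottle, the loupe and the small dish where they stand.

Things in the scene. Friction and masses are not known exactly. Their poses are not given: they have to be found in the camera images.
- bar_mid (a point): Centre (half-way up) of a loose straightedge: a dark square metal bar with thin yellow end caps, 20 x 20 x 300 mm, 0.25 to 0.45 kg, balanced at its middle. It lies flat; its local y runs along its 300 mm length, x across its 20 mm width, z up; its long sides are 10 mm from this point. It starts on the bare bench (height 0) well left of the plate, pointing roughly away from the robot.
- plate_top (a point): Centre of the top face (10 mm above the bench) of a fixed light aluminium plate, 160 mm wide (its local x, pointing roughly to the robot's right, world -y) x 300 mm long (its local y, roughly away from the robot) x 8 mm thick, on a 2 mm mat right of the middle of the bench. Yaw varies by up to 12 degrees. The straightedge slides on it with unknown friction (some 1 to 3.5 N).
- stop_red_face (a point): Centre of the left face (local -x side) of the fixed red-banded stop block on the far right part of the plate, 10 mm above the plate's top, level with the centre line of a straightedge lying there. The block is 40 mm (local x) x 30 mm (local y) x 26 mm high, its axes parallel to the plate's. Its feeler stands out of this face from this point, along local -x.
- stop_blue_face (a point): The same point of the like stop block with blue band and blue ball, on the near right part of the plate. The two feelers are 140 to 212 mm apart and set out differently, so the line through their tips is in general not parallel to the plate's edges.
- stop_red: The red stop block with its feeler, a red 12 mm ball on a thin level rod; origin at the middle of the block's underside, on the plate. The ball's tip stands 12 to 32 mm out of the left face: set by hand, different for each block and each time, and not measured. The feeler is sprung (4 N per mm, 4 mm of travel).
- stop_blue: The blue stop block with its like feeler (blue ball); origin at the middle of the block's underside, on the plate.
- bottle: White dropper bottle, 29 mm across, 115 mm high, standing on the mat right of the near end of the plate, towards the robot; origin at its underside. Must stay where it is.
- loupe: Black eye loupe, 38 mm across, 31 mm high, on the bench left of the near half of the plate; origin at its underside. Must stay where it is.
- dish: White shallow dish with small parts, 69 mm across, 16 mm high, on the bench left of the far half of the plate; origin at its underside. Must stay where it is.

How it is judged (in metres and radians):
On the way, in this order (a step that is already met when the one before it is completed fails the run):
1. the straightedge lies flat on the plate, its middle over the plate, clear of both stops (z of bar_mid in the frame of plate_top between 0.007 and 0.0125 m and x of bar_mid in the frame of plate_top between -0.08 and 0.05 m and y of bar_mid in the frame of plate_top between -0.09 and 0.09 m and angle between bar_mid's own y axis and vertical between 1.53 and 1.61 rad and contact force between bar and plate above 2 N and contact force between bar and stop_red below 0.05 N and contact force between bar and stop_blue below 0.05 N), for 0.2 s.
2. the straightedge presses on both feelers at the same time with at least 2 N each (z of bar_mid in the frame of plate_top between 0.007 and 0.0125 m and contact force between bar and stop_red above 2 N and contact force between bar and stop_blue above 2 N), for 0.2 s.
At the end, for the whole second after the job is handed in: The straightedge lies flat and still on the plate, released, still resting against both feelers (a touch of 0.1 N or more on each), both stops within its length (z of bar_mid in the frame of plate_top between 0.007 and 0.0125 m and x of bar_mid in the frame of plate_top between -0.08 and 0.05 m and y of bar_mid in the frame of plate_top between -0.09 and 0.09 m and angle between bar_mid's own y axis and vertical between 1.53 and 1.61 rad and y of stop_red_face in the frame of bar_mid between -0.14 and 0.14 m and y of stop_blue_face in the frame of bar_mid between -0.14 and 0.14 m and contact force between bar and stop_red above 0.1 N and contact force between bar and stop_blue above 0.1 N and linear speed of bar below 0.005 m/s and angular speed of bar below 0.03 rad/s and contact force between the fingers and bar below 0.05 N).
It fails at once if a stop is pushed by the straightedge with more than 6 N (contact force between bar and stop_red above 6 N or contact force between bar and stop_blue above 6 N).
It fails at once if the dropper bottle, the loupe or the dish is moved by more than 10 mm or the bottle tipped over (distance of any of bottle, loupe, dish from where it was at the start of the episode above 0.01 m or angle between bottle's own z axis and vertical above 0.3 rad).
It also fails if it takes over 72 s, if anything falls off the work surface, if the arm or the gripper's body presses on something with over 40 N, if the wrist force passes 120 N, or if a joint passes its speed limit or range.

ROBOT

A 6-joint arm with a two-finger parallel gripper is mounted at the origin on a cart in front of the work surface, level with it; the furniture and walls round the work are solid. World frame = base frame: x ahead of the robot, y to its left, z up, the work surface at z = 0. Lengths are in mm, angles in rad, forces in N, time in s.
With the tool pointing down it reaches from about 300 to 875 mm from the base axis. Payload 4.2 kg.
Tool frame: the origin (TCP) lies on the mounting face of the last link; the fingertips stand 173 mm ahead of it and the grasp point (between the pads) lies 155 mm ahead of it; z points along the fingers, y is the line along which they close (so a half turn about z gives the same grasp; the last joint's range is limited). The gripper opens to 85 mm and grips with 20 to 120 N. Pads are 22 mm wide; open, the fingers measure 114 mm over their backs; the gripper's body (76 mm by 85 mm) begins 54 mm behind the grasp point. The pads swing forward as they close: fully open they stand 13 mm farther back than shut.
Start: joints at [-1.34, 0.32, 1.565, -0, 1.257, -0.02], TCP at [142.701, -557.009, 404.738] pointing down, gripper open.
Joint ranges: [-3.11, 3.11], [-0.84, 2.01], [0.21, 2.61], [-1.34, 4.49], [0.05, 2.63], [-2.56, 2.56]. Speed limits (rad/s): [2.57, 2.57, 3.14, 3.14, 3.14, 3.14].

INTERFACE

Orientations are given as a 3x3 rotation matrix whose columns are the frame's x, y, z axes.
In Python, from bench import arm gives the robot as it stands.
- The arm moves only by the shell command python3 -m creep 'ROWS' [OPENING]. ROWS is JSON, a list of rows, each a list of 6 numbers: the shift along the tool's x, y, z normalised to -1 to 1, where 1 is 0.5 m, then the turn, a rotation vector about the tool's x, y, z normalised to -1 to 1, where 1 is 90 degrees. A call has 1 to 8 rows; each row is the pose to reach, as a shift and turn from the pose commanded when the call began, along the tool's axes at that moment; what a row does not reach only later rows make up. A row lasts 1/12 s, in which the tool goes at most 41.7 mm and 7.16 degrees, less where a joint would pass 70% of its speed; a pose out of reach is approached as far as the arm can. A call with a number of a shift or a turn outside -1 to 1 is refused whole. A call with a gripper value outside its range is refused whole. OPENING is the finger opening in mm, from 0 to 85.4, set as the call begins (- or left out, the last holds). The fingers move at their own pace and stop on an object; the grip force is fixed at half the most. Time passes only in rows, so rows that repeat a pose let the fingers close. It gives the time, the measured TCP pose, the force, the opening and the grip force at its end, in the units of the state.
- arm.state(): the state, without advancing time (a new reading comes with each control period).
- arm.capture(name): name is "scene" or "side" or "wrist"; returns a dict with "img" (400x640x3 uint8, red, green, blue), "fx", "fy", "cx", "cy" (pixels), "R" (3x3) and "t" (3): a world point X has camera coordinates R X + t. Camera axes: x right, y down, z forward; pixel columns grow to the right and rows downward; lengths in mm; the calibration is good to about 2 mm. A picture is of the moment at which its call begins. There is no depth.
- arm.sign_off(): hands the job in; it is judged then, once.
Trained networks look in a picture, given as the dict that the camera call returned (one of the last four; its "shot" number tells which), for a name from the list of things; names that differ only in an ending like _2 or _b are one class to them, and where a whole thing is asked for, a point or a joint stands for the part that bears it (a point fixed in the world has none). Each returns a list of dicts, best first, with "score" (0 to 1); they miss things now and then, are a little off and sometimes report something else, mostly with a low value. They report only what shows in the picture. A call takes as long as a camera call.
- arm.silhouettes(label, picture): "mask" (400x640 bool, what is visible of it) and "pixel" ([column, row] in pixels, amid what is visible of it).
The state is a dict: "t": time; "joints": joint angles; "joint_vel": joint speeds; "effort": joint torques, N m; "ee_pos": TCP position; "orientation": TCP orientation; "contact_force": force on the tool from outside, world axes, zero at the start; "ft_torque": the same for the moment, N m; "gripper_width": finger opening in mm; "gripper_force": force on a finger pad.
Only numpy, scipy, OpenCV 4.12 (cv2) and the standard library are available. Lean on these libraries where they do the work, as an engineer would, in place of code of your own. Each camera call takes 0.05 s, during which the arm holds its last target. There are 200 camera calls.

## Working session

There is one attempt and no reset: what is moved stays moved. The work goes in short steps, Python scripts to look and compute and a shell command to move; the robot and the scene stay as the last step left them, time stands still between calls to the robot, and variables do not carry over. Pictures are saved under pics/ and viewed, at most 10 in all, crops included, and the job is handed in when it is done.

```bash
ls; mkdir -p pics
python3 - <<'E'
from bench import arm
import cv2,numpy as np
s=arm.state();print(s)
for n in["scene","side"]:
    c=arm.capture(n);cv2.imwrite(f"pics/{n}0.png",c["img"][:,:,::-1]);print(n,c["fx"],c["cx"],c["cy"],c["R"],c["t"])
    for l in["bar_mid","plate_top","stop_red","stop_blue","bottle","loupe","dish"]:
        try:
            r=arm.silhouettes(l,c);print(l,[(round(x["score"],2),x["pixel"],int(x["mask"].sum())) for x in r[:2]])
        except Exception as e:print(l,e)
E
```

```text
pics
{'t': 0.0, 'joints': array([-1.34000830e+00,  3.20275882e-01,  1.56568998e+00,  1.15303171e-05,
        1.25738834e+00, -1.99990110e-02]), 'joint_vel': array([-0.0002809 , -0.00164391, -0.00106274,  0.0014144 , -0.00057688,
        0.00068565]), 'effort': array([ 1.27615425e-03, -4.15525818e+01, -2.34164339e+01,  1.43096304e-04,
        8.29952740e-03, -7.03258593e-06]), 'ee_pos': array([ 142.65828504, -556.84044928,  403.8869359 ]), 'orientation': array([[ 9.68718299e-01,  2.48162654e-01, -3.92267880e-04],
       [ 2.48162960e-01, -9.68716778e-01,  1.71735595e-03],
       [ 4.61871348e-05, -1.76098050e-03, -9.99998448e-01]]), 'contact_force': array([ 0.34684667, -0.55303751,  0.49749182]), 'ft_torque': array([ 0.00903002, -0.0108497 , -0.03039733]), 'gripper_force': 0.0, 'gripper_width': 85.12182880762141}
scene 500.01219276096117 320.55491513193897 205.20130915075742 [[-0.74654956 -0.66530707 -0.00550028]
 [-0.45047871  0.51153716 -0.73170941]
 [ 0.48962505 -0.54377958 -0.68159452]] [376.2995356  297.95528745 872.07564943]
bar_mid [(0.75, [239.5, 305.4], 1634)]
plate_top [(0.74, [335.1, 201.9], 5229)]
stop_red [(0.65, [315.4, 161.3], 260)]
stop_blue [(0.82, [371.8, 196.0], 309)]
bottle [(0.58, [443.1, 193.8], 290), (0.24, [256.1, 212.4], 502)]
loupe [(0.64, [322.4, 254.5], 280)]
dish [(0.88, [255.7, 209.9], 561)]
side 510.8316085857987 320.3612381540409 208.7826275192598 [[ 0.90381649 -0.42780215 -0.01005312]
 [-0.21452799 -0.43265509 -0.87566393]
 [ 0.37026138  0.79359618 -0.48281634]] [-451.99632746  139.14061004 1128.02026807]
bar_mid [(0.79, [303.3, 178.7], 552)]
plate_top [(0.87, [368.0, 233.3], 4017)]
stop_red []
stop_blue [(0.61, [346.8, 246.8], 306)]
bottle [(0.86, [317.1, 281.0], 401)]
loupe [(0.63, [299.4, 211.0], 190)]
dish [(0.77, [369.1, 198.5], 327)]
```

View pics/scene0.png

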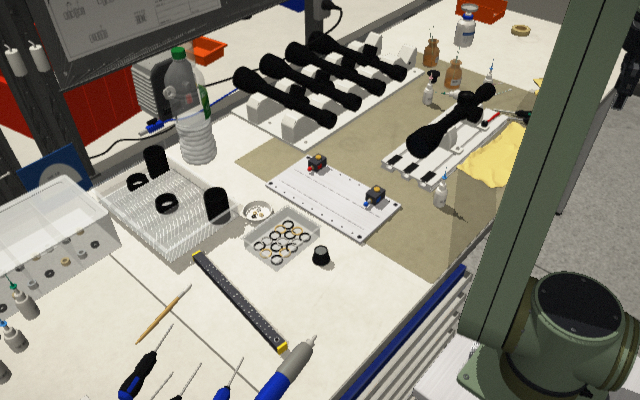

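```bash
cat > h.py <<'E'
from bench import arm
import cv2,numpy as np
def ray(c,u,v,z):
    "pixel -> world point on height z"
    R=np.array(c["R"]);t=np.array(c["t"]);o=-R.T@t
    d=R.T@np.array([(u-c["cx"])/c["fx"],(v-c["cy"])/c["fy"],1]);return o+d*(z-o[2])/d[2]
def proj(c,X):
    p=np.array(c["R"])@np.array(X,float)+c["t"];return np.array([c["fx"]*p[0]/p[2]+c["cx"],c["fy"]*p[1]/p[2]+c["cy"]])
def rect(c,l,z):
    "min-area rectangle of the mask mapped to height z: centre, sizes, yaw of long axis (deg)"
    r=arm.silhouettes(l,c)
    if not r:return None
    v,u=np.nonzero(r[0]["mask"])
    P=np.array([ray(c,a,b,z)[:2] for a,b in zip(u,v)],np.float32)
    (cx,cy),(w,h),a=cv2.minAreaRect(P);b=cv2.boxPoints(((cx,cy),(w,h),a))
    e=b[1]-b[0];f=b[2]-b[1];L=e if np.linalg.norm(e)>np.linalg.norm(f) else f
    L=L*np.sign(L[0]);return r[0]["score"],np.round((cx,cy)),np.round(sorted((w,h))),round(np.degrees(np.arctan2(L[1],L[0])),1)
E
python3 - <<'E'
from h import *
for n in["scene","side"]:
    c=arm.capture(n)
    print(n)
    for l,z in[("bar_mid",15),("plate_top",10),("stop_red",30),("stop_blue",30),("bottle",57),("loupe",15),("dish",8)]:print(l,rect(c,l,z))
E
```

```text
scene
bar_mid (0.74, array([511., 243.]), array([ 27., 310.]), np.float32(-6.7))
plate_top (0.67, array([ 573., -114.]), array([168., 307.]), np.float32(1.4))
stop_red (0.52, array([ 664., -164.]), array([43., 65.]), np.float32(-48.7))
stop_blue (0.66, array([ 478., -160.]), array([44., 75.]), np.float32(-58.3))
bottle (0.81, array([ 358., -252.]), array([ 28., 117.]), np.float32(-65.9))
loupe (0.63, array([458.,  52.]), array([36., 56.]), np.float32(-48.6))
dish (0.83, array([668.,  42.]), array([69., 75.]), np.float32(-80.2))
side
bar_mid (0.95, array([559., 226.]), array([ 62., 211.]), np.float32(-7.6))
plate_top (0.93, array([ 574., -121.]), array([170., 304.]), np.float32(0.5))
stop_red (0.69, array([ 665., -182.]), array([45., 80.]), np.float32(56.3))
stop_blue (0.73, array([ 482., -179.]), array([43., 73.]), np.float32(85.6))
bottle (0.65, array([ 360., -278.]), array([ 25., 123.]), np.float32(65.7))
loupe (0.64, array([462.,  47.]), array([33., 81.]), np.float32(67.4))
dish (0.73, array([668.,  51.]), array([67., 84.]), np.float32(63.6))
```

The picture shows the bar near (240,305) and the plate near (335,202). The red stop is at (316,162) and the blue at (372,195). A clear tray of rings stands between bar and plate at (283,237), the loupe is at (322,254) and the dish at (256,211). I'll go above the bar.

```bash
python3 -m creep '[[0.37,-0.454,0,0,0,0],[0.37,-0.454,0,0,0,0],[0.37,-0.454,0,0,0,0],[0.37,-0.454,0,0,0,0],[0.37,-0.454,0,0,0,0],[0.37,-0.454,0,0,0,0],[0.37,-0.454,0,0,0,0],[0.37,-0.454,0,0,0,0]]' && python3 -m creep '[[0.37,-0.454,0,0,0,0],[0.37,-0.454,0,0,0,0],[0.37,-0.454,0,0,0,0],[0.37,-0.454,0,0,0,0],[0.37,-0.454,0,0,0,0],[0.37,-0.454,0,0,0,0],[0.37,-0.454,0,0,0,0],[0.37,-0.454,0,0,0,0]]'; python3 -m creep '[[0.37,-0.454,0,0,0,0.234],[0.37,-0.454,0,0,0,0.234],[0.37,-0.454,0,0,0,0.234],[0.37,-0.454,0,0,0,0.234],[0.37,-0.454,0,0,0,0.234],[0.37,-0.454,0,0,0,0.234],[0.37,-0.454,0,0,0,0.234],[0.37,-0.454,0,0,0,0.234]]'
python3 - <<'E'
from h import *
s=arm.state();print(s["ee_pos"],s["orientation"],s["joints"])
c=arm.capture("wrist");cv2.imwrite("pics/w1.png",c["img"][:,:,::-1]);print(c["R"],c["t"])
print(rect(c,"bar_mid",20))
E
```

```text
t: 2.27
ee_pos: [266.8, -285.9, 404.8]
orientation: [[0.967, 0.254, 0.001], [0.254, -0.967, 0.003], [0.002, -0.003, -1.0]]
contact_force: [-0.9, -0.1, -0.5]
gripper_width: 85.4
gripper_force: 0.0
t: 2.93
ee_pos: [390.6, -20.3, 405.1]
orientation: [[0.967, 0.256, 0.003], [0.256, -0.967, 0.003], [0.003, -0.002, -1.0]]
contact_force: [-0.0, -0.0, 0.3]
gripper_width: 85.7
gripper_force: 0.0
t: 3.6
ee_pos: [513.1, 243.7, 404.2]
orientation: [[0.993, -0.114, 0.001], [-0.114, -0.993, 0.002], [0.001, -0.002, -1.0]]
contact_force: [-0.2, -0.8, -0.1]
gripper_width: 85.2
gripper_force: 0.0
[513.08099745 243.65490142 404.24946414] [[ 0.99342996 -0.11443445  0.00129123]
 [-0.11443644 -0.99342931  0.00158162]
 [ 0.00110175 -0.001719   -0.99999792]] [4.22874387e-01 3.08479800e-01 1.58211198e+00 9.61717623e-04
 1.24917445e+00 2.10805436e+00]
[[-0.11414555 -0.99346081 -0.00253147]
 [-0.94372139  0.10763375  0.31273777]
 [-0.31042025  0.03808663 -0.94983613]] [302.62987431 417.1110739  530.21168275]
(0.84, array([511., 243.]), array([ 21., 299.]), np.float32(-6.8))
```

View pics/w1.png

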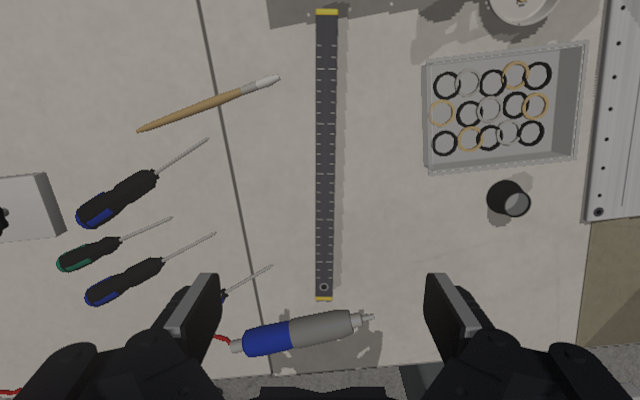

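The wrist view shows the bar upright at column 326, rows 10–300, with free space around its middle. The tool yaw matches it, so I'll descend and grip.

```bash
python3 -m creep '[[-0.004,0,0.2,0,0,0],[-0.004,0,0.2,0,0,0],[-0.004,0,0.3,0,0,0],[-0.004,0,0.36,0,0,0],[-0.004,0,0.4,0,0,0],[-0.004,0,0.43,0,0,0],[-0.004,0,0.445,0,0,0],[-0.004,0,0.452,0,0,0]]' && python3 -m creep '[[0,0,0,0,0,0],[0,0,0,0,0,0],[0,0,0,0,0,0],[0,0,0,0,0,0],[0,0,0,0,0,0],[0,0,0,0,0,0],[0,0,0,0,0,0],[0,0,0,0,0,0]]' 10
```

```text
t: 4.37
ee_pos: [509.2, 239.4, 177.8]
orientation: [[0.993, -0.117, -0.002], [-0.117, -0.993, -0.001], [-0.002, 0.001, -1.0]]
contact_force: [-0.7, 0.8, 0.9]
gripper_width: 85.4
gripper_force: 0.0
t: 5.03
ee_pos: [509.6, 240.8, 179.8]
orientation: [[0.993, -0.116, 0.002], [-0.116, -0.993, 0.001], [0.002, -0.001, -1.0]]
contact_force: [-0.8, 0.1, 6.2]
gripper_width: 18.0
gripper_force: 60.3
```

```bash
python3 -m creep '[[0,0,-0.04,0,0,0],[0,0,-0.1,0,0,0],[0,0,-0.16,0,0,0],[0,0,-0.24,0,0,0],[0,0,-0.32,0,0,0],[0,0,-0.36,0,0,0],[0,0,-0.36,0,0,0],[0,0,-0.36,0,0,0]]'  && python3 -m creep '[[0.02,0.06,0,0,0,0],[0.04,0.12,0,0,0,0],[0.06,0.2,0,0,0,0],[0.09,0.28,0,0,0,0],[0.12,0.36,0,0,0,0],[0.15,0.44,0,0,0,0],[0.18,0.52,0,0,0,0],[0.19,0.55,0,0,0,0]]' && python3 -m creep '[[0,0,0,0,0,0],[0,0,0,0,0,0],[0,0,0,0,0,0]]'
python3 - <<'E'
from h import *
s=arm.state();print(s["ee_pos"],s["orientation"])
c=arm.capture("wrist");cv2.imwrite("pics/w2.png",c["img"][:,:,::-1])
print(rect(c,"plate_top",10),rect(c,"stop_red",36),rect(c,"stop_blue",36))
E
```

```text
t: 5.7
ee_pos: [509.0, 240.5, 358.8]
orientation: [[0.993, -0.116, 0.001], [-0.116, -0.993, 0.0], [0.001, -0.0, -1.0]]
contact_force: [-0.7, 0.2, -3.9]
gripper_width: 18.1
gripper_force: 59.3
t: 6.37
ee_pos: [571.7, -47.6, 355.1]
orientation: [[0.993, -0.119, -0.006], [-0.119, -0.993, -0.002], [-0.005, 0.002, -1.0]]
contact_force: [0.2, 0.8, -3.0]
gripper_width: 18.1
gripper_force: 59.6
t: 6.62
ee_pos: [571.1, -43.1, 356.3]
orientation: [[0.993, -0.117, -0.005], [-0.117, -0.993, 0.001], [-0.005, -0.0, -1.0]]
contact_force: [-0.7, -0.2, -3.1]
gripper_width: 18.6
gripper_force: 59.6
[571.06312678 -43.05573366 356.31932057] [[ 9.93168978e-01 -1.16580847e-01 -4.92815010e-03]
 [-1.16577100e-01 -9.93181099e-01  1.04167296e-03]
 [-5.01598464e-03 -4.60047819e-04 -9.99987314e-01]]
(0.93, array([ 568., -126.]), array([138., 289.]), np.float32(0.2)) (0.43, array([ 488., -156.]), array([42., 65.]), np.float32(-88.4)) None
```

View pics/w2.png

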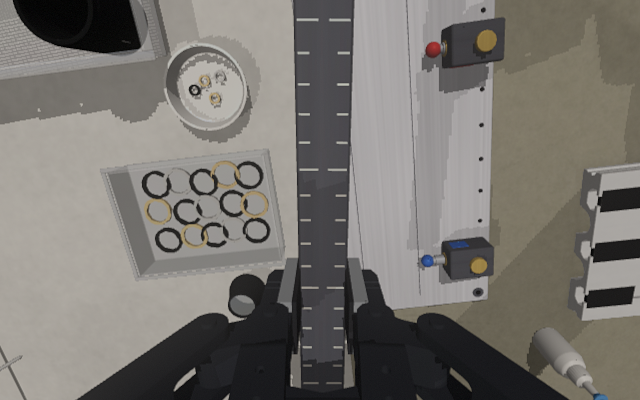

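The balls show clearly: red at (433,49), blue at (428,261). I'll locate them by colour.

```bash
cat >> h.py <<'E'
def balls(c):
    hsv=cv2.cvtColor(c["img"],cv2.COLOR_RGB2HSV);out={}
    for n,(lo,hi) in dict(red=((0,140,80),(10,255,255)),blue=((100,140,80),(125,255,255))).items():
        k,_,st,ce=cv2.connectedComponentsWithStats(cv2.inRange(hsv,lo,hi))
        for i in range(1,k):
            if st[i,4]>60:print(n,st[i],ce[i].round(1),ray(c,*ce[i],20)[:2].round(1))
E
python3 - <<'E'
from h import *
for n in "wrist","scene","side":
    c=arm.capture(n);print(n);balls(c)
    if n=="wrist":
        e=lambda p,q:print(ray(c,*p,10)[:2].round(1),ray(c,*q,10)[:2].round(1))
        g=cv2.cvtColor(c["img"],cv2.COLOR_RGB2GRAY)
        print("near-right corner",ray(c,490,298,10)); print("hole line");e((482,90),(478,292))
        s=arm.state();print(s["ee_pos"])
E
```

```text
wrist
red [426  45  14  14 144] [433.   51.2] [ 669.4 -141.7]
blue [449 242  19   7  87] [458.  245.3] [ 495.7 -162.6]
blue [422 256  11  11  98] [427.  261.2] [ 482.1 -132.8]
near-right corner [ 426.56968619 -199.56848814   10.        ]
hole line
[ 634.6 -185.8] [ 435.2 -187. ]
[571.47860574 -42.42352213 358.48330796]
scene
red [192  35  35  31 699] [206.8  49.8] [1390.4 -395.1]
red [  63   65   79   82 3535] [102.6 104. ] [1344.    37.6]
red [  0  69  34  70 952] [ 11.  109.9] [1518.6  233.9]
blue [146 118  27  15 133] [156.4 124.9] [1128.5   -3.7]
blue [ 16 143  56  29  87] [ 46.  155.9] [1224.7  272.2]
blue [ 340  267  120  133 1145] [400.1 335.7] [218.6 102.8]
blue [255 372  35  28 587] [273.8 387.5] [319.4 324.9]
blue [118 376  21  24 187] [127.8 390.4] [498.6 490.4]
blue [213 387  17  13 150] [221.8 394. ] [375.9 390.1]
side
red [ 71  15  30  39 519] [86.5 34.3] [ 127.4 3048.5]
red [ 480   89   82   71 2706] [510.3 124.4] [1413.4  297.4]
red [438 378  14  19  83] [444.5 387.4] [ 438.4 -591.7]
blue [237  10  24   5  73] [247.3  11.4] [1474.7 3558.3]
blue [   0   18   69   44 2322] [34.4 38.9] [-201.7 3034.1]
blue [237  18   6  19  83] [239.7  27. ] [1170.5 2812.9]
blue [164  25  17  23 271] [173.2  36.7] [ 653.  2658.3]
blue [213 159  20  13 122] [222.2 164.9] [360.8 416. ]
blue [505 165  19  13  90] [512.4 170.6] [1127.3  -14.6]
blue [209 171  12  12  78] [213.3 176. ] [314.9 349.3]
blue [201 221  63 113 597] [233.6 281.4] [ 218.1 -175.5]
```

```bash
python3 -m creep '[[0.01,0.05,0,0,0,-0.0444],[0.0227,0.104,0,0,0,-0.0444],[0.0227,0.104,0.08,0,0,-0.0444],[0.0227,0.104,0.16,0,0,-0.0444],[0.0227,0.104,0.23,0,0,-0.0444],[0.0227,0.104,0.28,0,0,-0.0444],[0.0227,0.104,0.315,0,0,-0.0444],[0.0227,0.104,0.33,0,0,-0.0444]]' && python3 -m creep '[[0,0,0,0,0,0],[0,0,0,0,0,0]]'  && python3 -m creep '[[0,0,0.004,0,0,0],[0,0,0.004,0,0,0]]'
python3 - <<'E'
from h import *
c=arm.capture("wrist");cv2.imwrite("pics/w3.png",c["img"][:,:,::-1]);balls(c)
E
```

```text
t: 7.63
ee_pos: [576.0, -96.1, 190.9]
orientation: [[0.999, -0.047, -0.005], [-0.047, -0.999, 0.001], [-0.005, -0.001, -1.0]]
contact_force: [-0.3, -0.1, -2.7]
gripper_width: 18.3
gripper_force: 59.8
t: 7.8
ee_pos: [577.4, -96.4, 194.4]
orientation: [[0.999, -0.047, 0.001], [-0.047, -0.999, -0.0], [0.001, 0.0, -1.0]]
contact_force: [0.4, -0.4, -2.8]
gripper_width: 18.1
gripper_force: 59.8
t: 7.97
ee_pos: [577.4, -96.5, 193.1]
orientation: [[0.999, -0.047, 0.003], [-0.047, -0.999, -0.001], [0.003, 0.0, -1.0]]
contact_force: [-1.1, 0.2, -3.4]
gripper_width: 18.4
gripper_force: 59.8
red [419  37  31  32 798] [434.3  52.5] [ 669.1 -141.6]
```

View pics/w3.png

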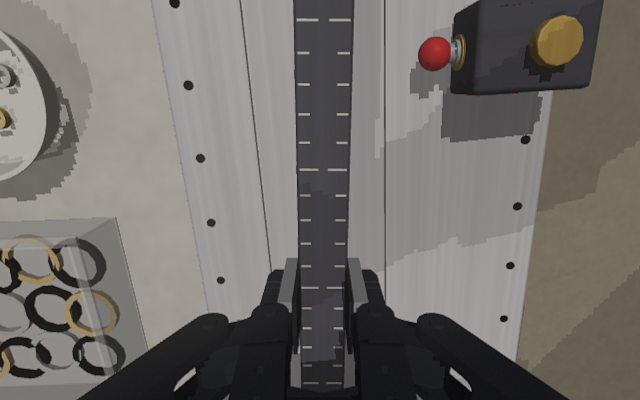

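The red ball, seen close at (434,52), confirms its position. The bar is held above the plate and clear of it, so I'll lower it by feel.

```bash
python3 -m creep '[[0,0,0.002,0,0,0],[0,0,0.003,0,0,0],[0,0,0.003,0,0,0]]' ; python3 -m creep '[[0,0,0.001,0,0,0],[0,0,0.002,0,0,0],[0,0,0.002,0,0,0]]' | grep -E "ee_pos|contact"
```

```text
t: 8.27
ee_pos: [576.9, -96.5, 190.5]
orientation: [[0.999, -0.047, 0.0], [-0.047, -0.999, -0.0], [0.001, 0.0, -1.0]]
contact_force: [-0.8, -0.6, -3.3]
gripper_width: 18.4
gripper_force: 59.8
ee_pos: [576.9, -96.6, 189.9]
contact_force: [-3.1, 0.9, 3.3]
```

```bash
python3 -m creep '[[0,0,0,0,0,0],[0,0,0,0,0,0],[0,0,0,0,0,0],[0,0,0,0,0,0],[0,0,0,0,0,0]]' 36
python3 - <<'E'
from h import *
s=arm.state();print(s["ee_pos"])
c=arm.capture("wrist");print(rect(c,"bar_mid",30))
c=arm.capture("side");print(rect(c,"bar_mid",30))
c=arm.capture("scene");print(rect(c,"bar_mid",30))
E
```

```text
t: 8.93
ee_pos: [577.0, -96.5, 189.1]
orientation: [[0.999, -0.047, 0.0], [-0.047, -0.999, -0.0], [0.0, 0.0, -1.0]]
contact_force: [-0.2, 0.3, -0.1]
gripper_width: 35.7
gripper_force: 0.0
[576.97238625 -96.52437319 189.11781627]
(0.89, array([604., -97.]), array([ 20., 161.]), np.float32(-2.9))
(0.59, array([ 576., -111.]), array([ 48., 308.]), np.float32(-1.7))
(0.57, array([574., -89.]), array([ 34., 311.]), np.float32(-3.0))
```

Released and lying flat on the plate. I'll lower the fingers about 6 mm so the left finger pushes near the bar's mid-height, then approach.

```bash
python3 -m creep '[[0,0,0.004,0,0,0],[0,0,0.008,0,0,0],[0,0,0.011,0,0,0],[0,0,0.011,0,0,0]]' | grep -E "ee_pos|contact"; python3 -m creep '[[0,0.006,0,0,0,0],[0,0.012,0,0,0,0],[0,0.015,0,0,0,0],[0,0.018,0,0,0,0],[0,0.021,0,0,0,0],[0,0.024,0,0,0,0]]'| grep -E "ee_pos|contact"; python3 -m creep '[[0,0.002,0,0,0,0],[0,0.004,0,0,0,0],[0,0.006,0,0,0,0],[0,0.008,0,0,0,0],[0,0.01,0,0,0,0],[0,0.012,0,0,0,0],[0,0.014,0,0,0,0],[0,0.016,0,0,0,0]]'| grep -E "ee_pos|contact|t:"
```

```text
ee_pos: [576.7, -96.5, 183.2]
contact_force: [-0.0, -0.2, 0.8]
ee_pos: [576.3, -108.6, 183.7]
contact_force: [-0.2, 2.1, 0.5]
t: 10.73
ee_pos: [576.0, -116.6, 183.8]
contact_force: [0.5, 2.5, 1.1]
```

```bash
python3 -m creep '[[0,0.002,0,0,0,0],[0,0.004,0,0,0,0],[0,0.006,0,0,0,0],[0,0.008,0,0,0,0],[0,0.01,0,0,0,0],[0,0.012,0,0,0,0],[0,0.013,0,0,0,0],[0,0.013,0,0,0,0]]'| grep -E "ee_pos|contact|t:"
python3 - <<'E'
from h import *
s=arm.state();print(s["contact_force"],s["ft_torque"])
c=arm.capture("wrist");cv2.imwrite("pics/w4.png",c["img"][:,:,::-1]);print(rect(c,"bar_mid",30));balls(c)
E
```

```text
t: 11.4
ee_pos: [575.6, -123.2, 183.7]
contact_force: [0.8, 1.5, 0.4]
[0.80635503 1.46628508 0.37131495] [ 0.29159833  0.02963787 -0.0477845 ]
(0.91, array([ 605., -116.]), array([ 20., 154.]), np.float32(-2.6))
red [349  30  32  36 921] [365.   47.1] [ 669.  -141.2]
```

View pics/w4.png

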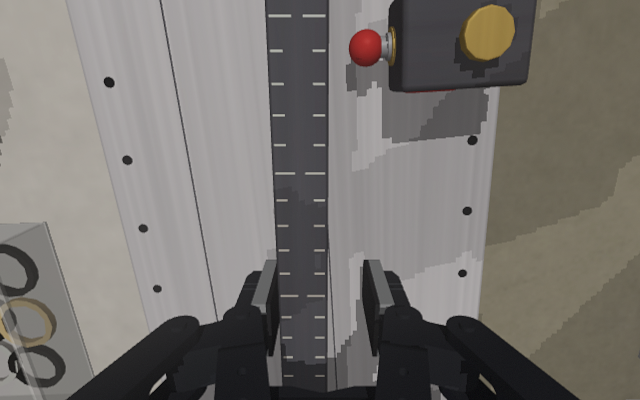

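The wrist view shows the bar's right side about 6 mm short of the red ball's tip at (349,47), with the left pad pushing. I'll creep on.

```bash
python3 -m creep '[[0,0.001,0,0,0,0],[0,0.002,0,0,0,0],[0,0.003,0,0,0,0],[0,0.004,0,0,0,0],[0,0.005,0,0,0,0],[0,0.006,0,0,0,0],[0,0.007,0,0,0,0],[0,0.008,0,0,0,0]]'| grep -E "ee_pos|contact|t:"
for i in 1; do python3 -m creep '[[0,0.0005,0,0,0,0],[0,0.001,0,0,0,0],[0,0.001,0,0,0,0]]'| grep -E "ee_pos|contact|t:"; done
python3 -c "
from bench import arm
s=arm.state();print(s['contact_force'],s['ft_torque'])"
```

```text
t: 12.17
ee_pos: [575.4, -127.1, 183.7]
contact_force: [0.1, 1.9, 0.2]
t: 12.42
ee_pos: [575.4, -127.6, 183.7]
contact_force: [0.8, 1.3, 0.4]
[0.83145083 1.30381332 0.36328186] [ 0.16833381 -0.01025188 -0.00602929]
```

```bash
python3 -m creep '[[0,0.0005,0,0,0,0],[0,0.001,0,0,0,0],[0,0.001,0,0,0,0]]'| grep -E "ee_pos|contact|t:"
python3 -c "
from bench import arm
s=arm.state();print(s['contact_force'],s['ft_torque'])"
```

```text
t: 12.67
ee_pos: [575.4, -128.0, 183.6]
contact_force: [0.0, 1.6, -0.1]
[ 0.0099916   1.56385653 -0.09174285] [ 0.21486565 -0.01367184  0.03325954]
```

```bash
python3 -m creep '[[0,0.0005,0,0,0,0],[0,0.001,0,0,0,0],[0,0.001,0,0,0,0]]'| grep -E "ee_pos|contact|t:"
python3 -c "
from bench import arm
s=arm.state();print(s['contact_force'],s['ft_torque'])"
```

```text
t: 12.92
ee_pos: [575.4, -128.5, 183.7]
contact_force: [-0.4, 1.9, 0.8]
[-0.37141122  1.89825039  0.76434992] [ 0.18320532  0.01180056 -0.06026937]
```

```bash
python3 -m creep '[[0,0.0005,0,0,0,0],[0,0.001,0,0,0,0],[0,0.001,0,0,0,0]]'| grep -E "ee_pos|contact|t:"
python3 -c "
from bench import arm
s=arm.state();print(s['contact_force'],s['ft_torque'])"
```

```text
t: 13.17
ee_pos: [575.3, -129.1, 183.7]
contact_force: [0.4, 0.4, -0.1]
[ 0.35592058  0.44549086 -0.06615   ] [0.20130126 0.11279013 0.01660014]
```

```bash
python3 -m creep '[[0,0.0005,0,0,0,0],[0,0.001,0,0,0,0],[0,0.001,0,0,0,0]]'| grep -E "ee_pos|contact|t:"
python3 - <<'E'
from h import *
s=arm.state();print(s['contact_force'],s['ft_torque'])
c=arm.capture("wrist");cv2.imwrite("pics/w5.png",c["img"][:,:,::-1]);print(rect(c,"bar_mid",30))
E
```

```text
t: 13.42
ee_pos: [575.3, -129.6, 183.7]
contact_force: [-0.6, 0.5, 0.1]
[-0.64412671  0.46751307  0.08680318] [0.15162884 0.03429112 0.06182067]
(0.73, array([ 605., -122.]), array([ 20., 154.]), np.float32(-2.5))
```

View pics/w5.png

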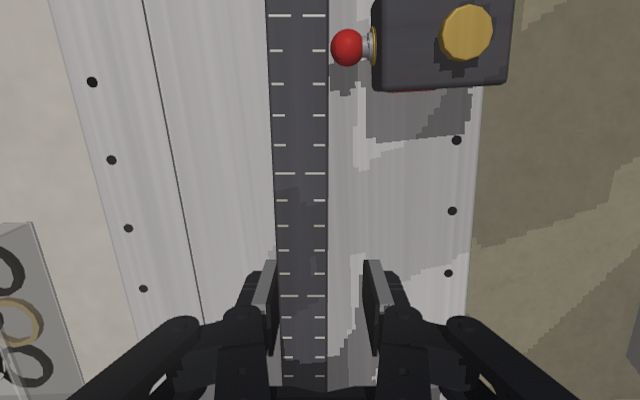

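The bar's side is now right at the red ball, at (331,47). I'll continue in half-millimetre steps with averaged force readings.

```bash
cat > f.py <<'E'
from bench import arm
import numpy as np
a=[]
for i in range(6):
    arm.capture("wrist");s=arm.state();a.append(np.r_[s["contact_force"],s["ft_torque"]*1,s["ee_pos"]])
a=np.array(a);print(s["t"],a.mean(0).round(2),"sd Fy",a[:,1].std().round(2))
E
python3 f.py; python3 -m creep '[[0,0.0005,0,0,0,0],[0,0.001,0,0,0,0]]'>/dev/null; python3 f.py
```

```text
13.8167 [ 1.7000e-01  4.5000e-01 -3.7000e-01  1.1000e-01 -0.0000e+00 -0.0000e+00
  5.7531e+02 -1.2954e+02  1.8371e+02] sd Fy 0.45
14.2833 [ 7.0000e-02  1.5300e+00 -3.7000e-01  2.1000e-01  2.0000e-02 -0.0000e+00
  5.7532e+02 -1.2996e+02  1.8372e+02] sd Fy 0.36
```

```bash
python3 -m creep '[[0,0.0005,0,0,0,0],[0,0.001,0,0,0,0]]'>/dev/null; python3 f.py
```

```text
14.75 [ 2.7000e-01  2.0600e+00  2.0000e-02  3.5000e-01 -0.0000e+00  2.0000e-02
  5.7529e+02 -1.3043e+02  1.8373e+02] sd Fy 0.37
```

```bash
python3 -m creep '[[0,0.0005,0,0,0,0],[0,0.001,0,0,0,0]]'>/dev/null; python3 f.py
```

```text
15.2167 [ 2.6000e-01  4.0900e+00  9.0000e-02  6.7000e-01 -5.0000e-02  0.0000e+00
  5.7527e+02 -1.3080e+02  1.8373e+02] sd Fy 0.6
```

```bash
python3 -m creep '[[0,0.0003,0,0,0,0],[0,0.0006,0,0,0,0]]'>/dev/null; python3 f.py
```

```text
15.6833 [ 6.7000e-01  5.3100e+00  6.2000e-01  8.3000e-01 -9.0000e-02 -1.0000e-02
  5.7526e+02 -1.3106e+02  1.8372e+02] sd Fy 0.33
```

```bash
python3 -m creep '[[0,0.0003,0,0,0,0],[0,0.0006,0,0,0,0]]'>/dev/null; python3 f.py
```

```text
16.15 [ 5.8000e-01  5.6900e+00  8.1000e-01  9.6000e-01 -8.0000e-02  1.0000e-02
  5.7525e+02 -1.3123e+02  1.8372e+02] sd Fy 0.53
```

```bash
python3 -m creep '[[0,0.0003,0,0,0,0],[0,0.0006,0,0,0,0]]'>/dev/null; python3 f.py
```

```text
16.6167 [ 7.4000e-01  6.4100e+00  6.7000e-01  1.0500e+00 -1.2000e-01 -0.0000e+00
  5.7526e+02 -1.3140e+02  1.8372e+02] sd Fy 0.23
```

Run:
```python
from h import *
a=[]
for n,(x0,x1,y0,y1) in dict(scene=(255,415,130,250),side=(290,450,190,310)).items():
    c=arm.capture(n);a.append(cv2.resize(c["img"][y0:y1,x0:x1,::-1],None,fx=2.5*2,fy=2.5*2,interpolation=cv2.INTER_CUBIC)[:, :]);
cv2.imwrite("pics/cmp.png",cv2.resize(np.hstack(a),(800,300),interpolation=cv2.INTER_AREA))
c=arm.capture("wrist");print(rect(c,"bar_mid",30))
```

```text
(0.81, array([ 605., -124.]), array([ 21., 154.]), np.float32(-2.7))
```

View pics/cmp.png

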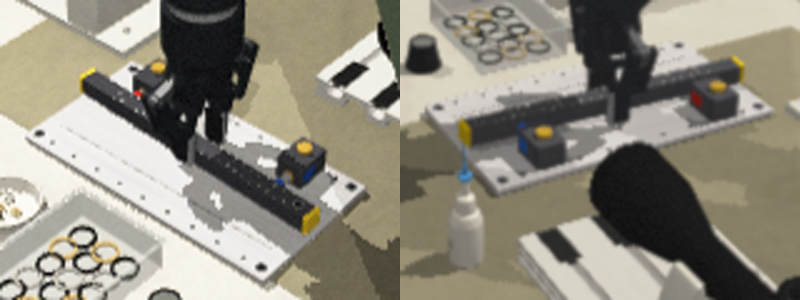

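```bash
python3 -m creep '[[0,0.0003,0,0,0,0],[0,0.0006,0,0,0,0]]'>/dev/null; python3 f.py
```

```text
17.2833 [ 8.9000e-01  7.2000e+00  8.9000e-01  1.1600e+00 -1.5000e-01 -1.0000e-02
  5.7525e+02 -1.3156e+02  1.8373e+02] sd Fy 0.51
```

The crop shows the bar lying flat against both balls. Two more small steps.

```bash
python3 -m creep '[[0,0.0003,0,0,0,0],[0,0.0006,0,0,0,0]]'>/dev/null; python3 f.py
```

```text
17.75 [ 8.6000e-01  7.4200e+00  1.0700e+00  1.2700e+00 -1.3000e-01  1.0000e-02
  5.7525e+02 -1.3172e+02  1.8373e+02] sd Fy 0.51
```

```bash
python3 -m creep '[[0,0.0003,0,0,0,0],[0,0.0006,0,0,0,0]]'>/dev/null; python3 f.py
```

```text
18.2167 [ 1.0800e+00  8.3500e+00  1.2500e+00  1.3900e+00 -1.4000e-01  2.0000e-02
  5.7524e+02 -1.3190e+02  1.8373e+02] sd Fy 0.33
```

About 8.3 N of push, less roughly 1.8 N of friction, leaves about 3.3 N on each feeler. It's centred, since Mz is near zero, and it has been held over 0.2 s. Now I'll ease off slowly.

```bash
for i in 1; do python3 -m creep '[[0,-0.0003,0,0,0,0],[0,-0.0006,0,0,0,0],[0,-0.0009,0,0,0,0],[0,-0.0012,0,0,0,0],[0,-0.0015,0,0,0,0],[0,-0.0018,0,0,0,0],[0,-0.0021,0,0,0,0],[0,-0.0024,0,0,0,0]]'>/dev/null; done; python3 f.py;  python3 -m creep '[[0,-0.0003,0,0,0,0],[0,-0.0006,0,0,0,0],[0,-0.0009,0,0,0,0],[0,-0.0012,0,0,0,0],[0,-0.0015,0,0,0,0],[0,-0.0018,0,0,0,0],[0,-0.0021,0,0,0,0],[0,-0.0024,0,0,0,0]]'>/dev/null;python3 f.py
```

```text
19.1833 [ 5.5000e-01  5.6000e+00  7.3000e-01  8.3000e-01 -8.0000e-02  2.0000e-02
  5.7526e+02 -1.3142e+02  1.8373e+02] sd Fy 0.36
20.15 [ 7.0000e-02  1.0100e+00  4.1000e-01  1.4000e-01  3.0000e-02  2.0000e-02
  5.7529e+02 -1.3064e+02  1.8373e+02] sd Fy 0.42
```

```bash
python3 -m creep '[[0,-0.0003,0,0,0,0],[0,-0.0006,0,0,0,0],[0,-0.0009,0,0,0,0],[0,-0.0012,0,0,0,0],[0,-0.0015,0,0,0,0],[0,-0.0018,0,0,0,0],[0,-0.0021,0,0,0,0],[0,-0.0024,0,0,0,0]]'>/dev/null;python3 f.py;python3 -m creep '[[0,-0.001,0,0,0,0],[0,-0.003,0,0,0,0],[0,-0.006,0,0,0,0],[0,-0.009,0,0,0,0],[0,-0.012,0,0,0,0],[0,-0.012,0,0,0,0]]'>/dev/null;python3 f.py
```

```text
21.1167 [-3.0000e-02  2.0000e-01  2.1000e-01  1.0000e-02  1.0000e-02  0.0000e+00
  5.7535e+02 -1.2917e+02  1.8371e+02] sd Fy 0.32
21.9167 [ 4.4000e-01 -4.0000e-02 -2.0000e-01 -1.0000e-02  0.0000e+00  0.0000e+00
  5.7563e+02 -1.2314e+02  1.8371e+02] sd Fy 0.39
```

```bash
python3 -m creep '[[0,0,-0.02,0,0,0],[0,0,-0.06,0,0,0],[0,0,-0.12,0,0,0],[0,0,-0.2,0,0,0],[0,0,-0.28,0,0,0],[0,0,-0.34,0,0,0],[0,0,-0.36,0,0,0],[0,0,-0.36,0,0,0]]' | grep -E "t:|ee_pos|contact"
python3 - <<'E'
from h import *
c=arm.capture("wrist");print(rect(c,"bar_mid",30));balls(c)
cv2.imwrite("pics/w6.png",cv2.resize(c["img"][:,200:600,::-1],None,fx=1.5,fy=1.5,interpolation=cv2.INTER_CUBIC))
E
```

```text
t: 22.58
ee_pos: [575.9, -123.3, 367.8]
contact_force: [0.6, -0.3, 1.2]
(0.56, array([ 668., -164.]), array([31., 55.]), np.float32(-88.8))
red [334  70  11  13 125] [339.2  76. ] [ 668.7 -141.2]
blue [332 268  10  11  85] [336.4 273.5] [ 481.9 -132.4]
```

View pics/w6.png

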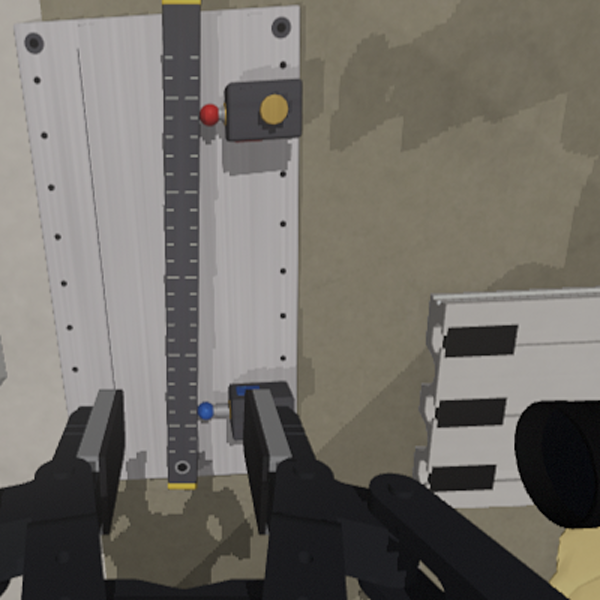

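The bar rests against the red ball at (209,114) and the blue at (206,410), both within its length, and the gripper is clear. Handing in.

```bash
python3 -c "
from bench import arm
print(arm.sign_off())"
```

```text
the job is handed in; nothing more can be done
None
```

The straightedge lies released on the plate against the red and blue feelers; I estimate they were pressed with about 3.3 N each, and the job is handed in, though no verdict came back.

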